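# Draw the lock pin and hold the test-eye gauge on its mark

### The arm

A 6-joint arm with a two-finger parallel gripper is mounted at the origin on the work surface. World frame = base frame: x ahead of the robot, y to its left, z up, the work surface at z = 0. Lengths are in m, angles in rad, forces in N, time in s.
With the tool pointing down it reaches from about 0.35 to 0.975 m from the base axis. Payload 4.9 kg.
Tool frame: the origin (TCP) lies on the mounting face of the last link; the fingertips stand 173 mm ahead of it and the grasp point (between the pads) lies 155 mm ahead of it; z points along the fingers, y is the direction in which the jaws open and shut (so a half turn about z gives the same grasp; the last joint's range is limited). The gripper opens to 85 mm and grips with 20 to 120 N. Pads are 22 mm wide; open, the fingers measure 114 mm over their backs; the gripper's body (76 mm by 85 mm) begins 54 mm behind the grasp point. The pads swing forward as they close: fully open they stand 13 mm farther back than shut.
Start: joints at [-1.32, 0.053, 1.613, -0, 1.476, -0.119], TCP at [0.226, -0.583, 0.405] pointing down, gripper open.
Joint ranges: [-3.01, 3.01], [-1.01, 2.22], [0.06, 2.58], [-1.02, 4.17], [0.09, 2.62], [-3.14, 3.14]. Speed limits (rad/s): [2.57, 2.57, 3.14, 3.14, 3.14, 3.14].

### API

Orientations are given as a unit quaternion [w, x, y, z].
In Python, from plant import manip gives the robot as it stands.
- The arm moves only by the tool play_rows, never from a script. Its argument "increments" is a list of rows, each an object with "offset": the shift along the tool's x, y, z in mm, a list of three; "twist": the turn about the tool's z in rad; "grip": the opening, from 0 (shut) to 1 (fully open). In form: [{"offset": [dx, dy, dz], "twist": twist, "grip": grip}, ...]. A call has 1 to 5 rows; each row is the pose to reach, as a shift and turn from the pose commanded when the call began, along the tool's axes at that moment; what a row does not reach only later rows make up. A row lasts 1/12 s, in which the tool goes at most 41.7 mm and 7.16 degrees, less where a joint would pass 70% of its speed; a pose out of reach is approached as far as the arm can. A call with a gripper value outside its range is refused whole. The fingers move at their own pace and stop on an object; the grip force is fixed at half the most. Time passes only in rows, so rows that repeat a pose let the fingers close. It gives the time, the measured TCP pose, the force and the opening at its end, in the units of the state.
- manip.state(): the state, without advancing time (a new reading comes with each control period).
- manip.grab_frame(name): name is "side" or "top" or "wrist"; returns the picture (480x640x3 uint8, blue, green, red); there is no depth.
- manip.get_calibration(name): a dict with "fx", "fy", "cx", "cy" (pixels), "T" (4x4, takes a point from camera to world coordinates). Camera axes: x right, y down, z forward; pixel columns grow to the right and rows downward; lengths in m; the calibration is good to about 2 mm. The wrist camera is an equidistant fisheye: a pixel r from the principal point sees the ray r / f radians off the axis. A picture is of the moment at which its call begins: read the wrist's pose just before it. get_calibration takes no time and is no camera call; for the wrist camera it gives the pose at the moment of the call.
- manip.job_done(): hands the job in, once; it reports no verdict.
Trained networks look in the newest picture that a camera, given by its name, has taken for a name from the list of things; names that differ only in an ending like _2 or _b are one class to them, and where a whole thing is asked for, a point or a joint stands for the part that bears it (a point fixed in the world has none). Each returns a list of dicts, best first, with "p" (0 to 1); they miss things now and then, are a little off and sometimes report something else, mostly with a low value. They report only what shows in the picture. A call takes as long as a camera call. They do not tell look-alikes from the thing itself.
- manip.boxes_of(query, camera): "xyz" ([x, y, z] in m, in the coordinates of the camera as it stood for that picture, good to about 4 mm: the middle of the surface that is visible of it).
- manip.tip_of(query, camera): "xyz" ([x, y, z] in m, in the coordinates of the camera as it stood for that picture, good to about 4 mm: a listed point, or the origin of a listed thing).
The state is a dict: "time": time; "joint_pos": joint angles; "joint_vel": joint speeds; "joint_efforts": joint torques, N m; "tool_pos": TCP position; "tool_rot": TCP orientation; "contact_force": force on the tool from outside, world axes, zero at the start; "ft_torque": the same for the moment, N m; "gripper_width": opening from 0.0 (shut) to 1.0 (fully open).
Only numpy, scipy, OpenCV 4.12 (cv2) and the standard library are available. Lean on these libraries where they do the work, as an engineer would, in place of code of your own. Each camera call takes 0.05 s, during which the arm holds its last target. There are 200 camera calls.

### The job

Get the eye scanner's test-eye gauge ready for its check shot: draw the yellow-headed lock pin up out of its bore and park it upright in the blue side notch of the stand, its collar resting on top of the notch, and let it go. Then take the gauge by its black handle and rock it in its V-seat, without lifting it out, until the swinging red pointer settles on the green mark, and finish while still holding it there, gripped and with its drum bearing on the seat; leave everything else on the desk where it is.

Things in the scene. Friction and masses are not known exactly. Their poses are not given: they have to be found in the camera images.
- stand: Fixed white stand: slab 150 x 200 x 20 mm with a V-seat, a grey bore tower and a blue side notch. Origin on the table under the middle of the V-seat; z up; x is the axis of the seated drum (dial side +x); y points from the seat to the bore tower, which is at (0, 100) mm, 30 x 30 mm, top 63 mm above the table.
- seat (a point): Where the middle of the gauge's drum lies when fully down in the V-seat: 89 mm above the table over the stand's origin, axes as the stand's. The seat is two blue flanks of unequal slope (36 and 41 degrees), 32 mm long in x.
- notch (a point): Middle of the mouth of the blue side notch, at (-65, 100, 75) mm in the stand's frame, axes as the stand's: a slot 14 mm wide in x and 55 mm deep, open at the top and on the +y side; its back wall is 7 mm to -y of this point, its 9 mm cheeks reach 16 mm to +y. The pin's collar rests on top, its shank hanging free of the bottom.
- pin_grip (a point): Middle of the pin's yellow head, 20 mm in diameter, 35 mm tall, upright (z up along the pin). Below it a steel collar 26 mm in diameter, 5 mm thick, its underside 22.5 mm below this point, then a shank 10 mm in diameter, 44 mm long, its foot 66.5 mm below this point.
- gauge_grip (a point): Middle of the black handle block on top of the gauge: 30 mm (gauge x) by 26 mm (gauge y) by 50 mm tall, 85 mm from the drum's axis along the gauge's z. Gauge x is the drum's axis, out of the dial; z points from the axis to the handle; y to the lug. A neck 22 mm wide joins it to the drum. Its top is 199 mm above the table.
- gauge_hub (a point): Middle of the gauge's grey drum, on its axis (110 mm in diameter, 44 mm long, white dial on its +x face); axes as the gauge's. An aluminium lug sticks out 113 mm to +y, 12 mm thick, 18 mm below the axis, 2 mm above the tower at the start: the gauge can rock only with the lug going up.
- pointer (a joint): The red pointer, free to swing on the drum's axis in front of the dial; it hangs plumb, its tip always settling straight up (about a second). Value in rad in the gauge's frame: 0 = towards the handle, positive = towards the lug, so at rest it equals the lean of the gauge about its drum's axis, positive with the lug up and the handle leaning to the stand's -y.
- mark (a joint): The green mark, a rider 7 mm wide, 45 mm from the axis near the rim of the dial; it keeps its place on the dial. Value in rad in the gauge's frame with the same zero and sense as the pointer, so the gauge must lean by this angle, between 0.2 and 0.45.
- pointer_tip (a point): Tip of the red pointer, 46 mm from the drum's axis; z along the pointer, outward.
- mark_spot (a point): Middle of the green mark, 45 mm from the drum's axis; z radially outward.
- pin: The lock pin, 60 g; origin at the foot of its shank, z up. At the start it stands in the tower's bore (12 mm hole, 28 mm deep), through the 12 mm hole in the gauge's lug, and locks the gauge; it must rise 44 mm to clear the lug.
- gauge: The gauge, about 0.45 kg, origin as gauge_hub. Loose in the seat; only weight and friction keep it there.
- lens_case: Bystander: flat black lens case 60 x 100 x 18 mm; origin under its centre.
- drops: Bystander: small white eye-drop bottle, 26 mm in diameter, 62 mm tall; origin under its centre.
- wipes: Bystander: red pack of wipes 110 x 190 x 55 mm; origin under its centre.
- mouse: Bystander: black computer mouse 100 x 60 x 30 mm; origin under its centre.
- sanitiser: Bystander: bottle 56 mm in diameter, 140 mm tall; origin under its centre.
- pen_pot: Bystander: blue pen pot 70 mm in diameter, 126 mm tall with pens; origin under its centre.
Things that resemble listed ones, but are neither listed nor needed, are in the scene too. What is shaped like the gauge but brown or pink is not meant. Leave any turquoise look-alike of the stand alone.

How it is judged:
By the outcome, as a careful person would: the job done as asked, in the order asked, and still so for the second after the job is handed in, while the arm keeps its last pose, push and grip.
It also fails if it takes over 51 s, if anything falls off the work surface, if the arm or the gripper's body presses on something with over 40 N, if the wrist force passes 120 N, or if a joint passes its speed limit or range.

## Working session

There is one attempt and no reset: what is moved stays moved. The work goes in short steps, Python scripts to look and compute and a tool call to move; the robot and the scene stay as the last step left them, time stands still between calls to the robot, and variables do not carry over. Pictures are saved under pics/ and viewed, about 8 in all and at most 12, crops included, and the job is handed in when it is done.

Besides the shell and the picture viewer there is one more tool, called as name([rows], argument=value, ...), one row to a line, values as JSON. play_rows: Moves the arm, as the interface text tells. Its arguments: {"type":"object","properties":{"increments":{"type":"array"}},"required":["increments"]}

```bash
ls; mkdir -p pics; cat > h.py <<'E'
import numpy as np, cv2
from plant import manip
from scipy.spatial.transform import Rotation as R
def w(cam,q,f='tip_of',T=None,n=4):
    T=np.array(manip.get_calibration(cam)["T"]) if T is None else T
    for d in getattr(manip,f)(q,cam)[:n]:
        p=T@np.r_[d["xyz"],1]; print(cam,q,f,np.round(p[:3]*1000,1),round(d["p"],2))
E
python3 - <<'E'
from h import *
s=manip.state(); print(s)
ims=[manip.grab_frame(c) for c in("side","top")]
for c,i in zip(("side","top"),ims): cv2.imwrite(f"pics/{c}0.png",i)
for c in("side","top"):
    k=manip.get_calibration(c); print(c,k["fx"],k["cx"],k["cy"],np.round(k["T"],3).tolist())
    for q in("seat","notch","pin_grip","gauge_grip","gauge_hub","pointer_tip","mark_spot","stand"): w(c,q)
E
```

```text
pics
{'time': 0.0, 'joint_pos': array([-1.31997235e+00,  5.33917897e-02,  1.61430646e+00,  1.02556826e-06,
        1.47599861e+00, -1.19020849e-01]), 'joint_vel': array([-0.00015609, -0.00116674,  0.00024452,  0.00146281,  0.0017366 ,
       -0.00013682]), 'joint_efforts': array([ 4.50918997e-04, -3.93680906e+01, -3.70178533e+01, -1.34038405e-04,
        6.99764933e-03,  1.17621505e-05]), 'tool_pos': array([ 0.22584107, -0.58248466,  0.40343354]), 'tool_rot': array([-1.04985344e-03,  9.82949985e-01,  1.83870118e-01, -6.87757763e-05]), 'contact_force': array([0.42119951, 1.46784622, 0.46530517]), 'ft_torque': array([ 0.00275786, -0.0132464 ,  0.00572067]), 'gripper_width': 1.0032141853951526}
side 476.56988303714905 320.8345369645724 230.76599175517995 [[-0.97, -0.114, 0.216, 0.248], [-0.244, 0.506, -0.827, 1.0], [-0.015, -0.855, -0.518, 0.74], [0.0, 0.0, 0.0, 1.0]]
side seat tip_of [306.  144.1  86.4] 0.76
side seat tip_of [ 494.5 -272.     5.4] 0.63
side notch tip_of [521.9  22.5  72.2] 0.73
side notch tip_of [276.3 268.8  73.9] 0.68
side pin_grip tip_of [582.9  -6.5  99. ] 0.51
sid
[... 764 characters left out ...]
-5.1  99.3] 0.61
top notch tip_of [271.2 266.2  71.4] 0.98
top notch tip_of [519.2  26.3  72.8] 0.57
top pin_grip tip_of [578.4  -2.8 100.7] 0.61
top gauge_grip tip_of [543.3 -92.9 172.3] 0.95
top gauge_grip tip_of [609.2 224.4  21.6] 0.64
top gauge_grip tip_of [ 234.9 -260.8   20.7] 0.61
top gauge_hub tip_of [ 311.2 -219.4   24.5] 0.95
top gauge_hub tip_of [521.1 223.   18.4] 0.72
top gauge_hub tip_of [543.2 -96.4  84.8] 0.57
top pointer_tip tip_of [ 4.922e+02 -2.651e+02  2.000e-01] 0.53
top pointer_tip tip_of [ 271.3 -243.    45.9] 0.41
top stand tip_of [ 3.014e+02  1.548e+02 -1.000e-01] 0.95
top stand tip_of [ 5.396e+02 -9.440e+01  1.000e-01] 0.68
top stand tip_of [520.1  22.5  70.1] 0.17
```

View pics/side0.png

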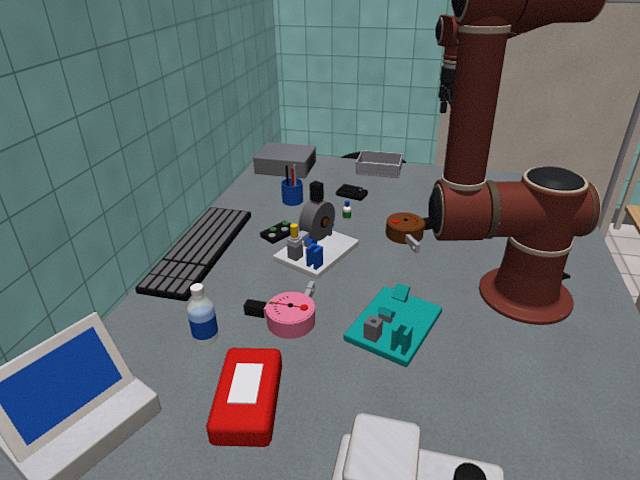

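View pics/top0.png

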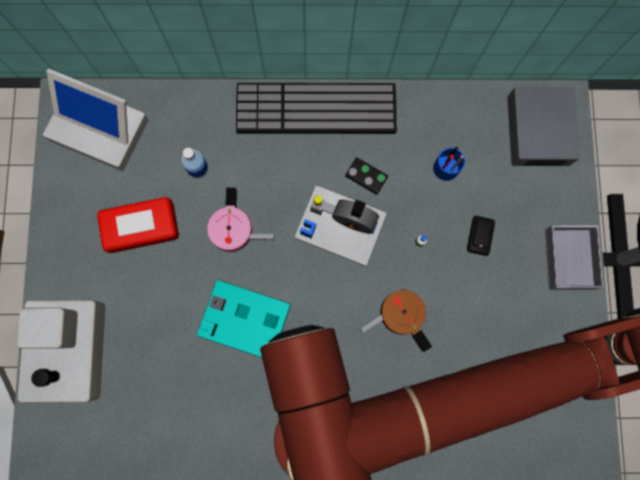

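Side view: white stand at ~(315,250), with the pin's yellow head at (294,230), the notch at (314,255) and the drum at (318,220). The top view agrees, and the dial faces away from both cameras. The stand yaw is about -23°. I'll look at the dial with the wrist camera on the way in.

```bash
cat >> h.py <<'E'
def rel(target,yawy=None):
    "tool-frame offset (mm) to TCP target (mm), and twist so that tool y points at world angle yawy(deg) (mod 180)"
    s=manip.state(); r=R.from_quat(np.roll(s["tool_rot"],-1)); p=s["tool_pos"]*1000
    y=r.as_matrix()[:,1]; a=np.degrees(np.arctan2(y[1],y[0]))
    print("t",round(s["time"],2),"tcp",np.round(p,1),"yang",round(a,1),"F",np.round(s["contact_force"],1),"g",round(s["gripper_width"],3),"j",np.round(s["joint_pos"],2))
    print("offset",np.round(r.inv().apply(np.array(target)-p),1), "twist",None if yawy is None else [round(-np.radians((yawy-a+90)%180-90),3)])
E
python3 - <<'E'
from h import *
k=manip.get_calibration("wrist"); s=manip.state()
r=R.from_quat(np.roll(s["tool_rot"],-1)); T=np.array(k["T"])
print(k["fx"],k["cx"],k["cy"]); print(np.round(r.inv().apply(T[:3,3]-s["tool_pos"])*1000,1)); print(np.round(r.inv().as_matrix()@T[:3,:3],3))
rel([699,-161,405],-22.8)
E
```

```text
371.64829954431775 322.3742619711907 235.79427348560924
[73.4  0.4 30.7]
[[-0.001 -0.956 -0.294]
 [ 1.    -0.001  0.001]
 [-0.001 -0.294  0.956]]
t 0.9 tcp [ 225.9 -582.7  404.7] yang -68.8 F [-0.4  0.2 -0.2] g 1.0 j [-1.32  0.05  1.61 -0.    1.48 -0.12]
offset [ 5.935e+02 -2.222e+02 -3.000e-01] twist [np.float64(-0.803)]
```

play_rows([
  {"offset":[38,-10,3],"twist":0,"grip":1},
  {"offset":[76,-21,6],"twist":0,"grip":1},
  {"offset":[115,-32,9],"twist":0,"grip":1},
  {"offset":[153,-42,12],"twist":0,"grip":1},
  {"offset":[191,-53,15],"twist":0,"grip":1},
])

```text
time: 1.32
tool_pos: [0.386, -0.4631, 0.3898]
tool_rot: [0.0, 0.983, 0.184, 0.0]
contact_force: [1.2, -0.6, 0.7]
gripper_width: 0.998
```

play_rows([
  {"offset":[38,-10,3],"twist":0,"grip":1},
  {"offset":[76,-21,6],"twist":0,"grip":1},
  {"offset":[115,-32,9],"twist":0,"grip":1},
  {"offset":[153,-42,12],"twist":0,"grip":1},
  {"offset":[191,-53,15],"twist":0,"grip":1},
])

```text
time: 1.73
tool_pos: [0.5452, -0.3444, 0.3748]
tool_rot: [0.0, 0.983, 0.184, 0.0]
contact_force: [0.2, -0.6, -0.8]
gripper_width: 1.003
```

play_rows([
  {"offset":[38,-10,3],"twist":-0.12,"grip":1},
  {"offset":[76,-21,6],"twist":-0.24,"grip":1},
  {"offset":[115,-32,9],"twist":-0.36,"grip":1},
  {"offset":[153,-42,12],"twist":-0.48,"grip":1},
  {"offset":[191,-53,15],"twist":-0.6,"grip":1},
])

```text
time: 2.15
tool_pos: [0.7041, -0.2259, 0.3595]
tool_rot: [0.0, 0.883, 0.469, -0.0]
contact_force: [-0.5, -0.7, -0.2]
gripper_width: 1.002
```

play_rows([
  {"offset":[0,0,0],"twist":-0.1,"grip":1},
  {"offset":[0,0,0],"twist":-0.2,"grip":1},
  {"offset":[0,0,0],"twist":-0.2,"grip":0.7},
])

```text
time: 2.4
tool_pos: [0.7033, -0.2265, 0.3591]
tool_rot: [-0.0, 0.833, 0.553, -0.0]
contact_force: [0.1, -0.2, 0.3]
gripper_width: 0.888
```

```bash
python3 - <<'E'
from h import *
rel([703,-228,360],-22.8)
T=np.array(manip.get_calibration("wrist")["T"]); im=manip.grab_frame("wrist"); cv2.imwrite("pics/w1.png",im)
np.save("T1.npy",T)
for q in("mark_spot","pointer_tip","gauge_hub","gauge_grip","pin_grip","notch","seat"): w("wrist",q,T=T,n=2)
E
```

```text
t 2.4 tcp [ 703.3 -226.5  359.1] yang -22.8 F [ 0.1 -0.2  0.3] g 0.888 j [-0.41  0.34  1.36 -0.    1.44 -0.01]
offset [-1.5  0.3 -0.9] twist [np.float64(-0.0)]
wrist mark_spot tip_of [569.9 -94.6 127.9] 0.47
wrist pointer_tip tip_of [ 567.1 -103.   135.7] 0.92
wrist pointer_tip tip_of [ 274.4 -242.9   49.6] 0.73
wrist gauge_hub tip_of [538.4 -93.9  86.3] 0.92
wrist gauge_hub tip_of [ 310.3 -216.8   21.1] 0.67
wrist gauge_grip tip_of [ 237.6 -263.1   18.9] 0.84
wrist pin_grip tip_of [584.6  -0.8 101.4] 0.8
wrist notch tip_of [521.3  21.4  73.8] 0.82
wrist notch tip_of [ 694.2 -346.4    9.8] 0.16
```

View pics/w1.png

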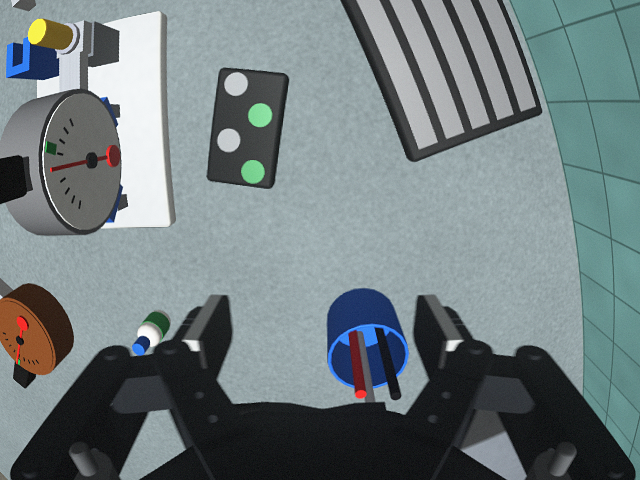

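Wrist view: the dial shows the green mark at (50,147), the pointer tip at (52,170) and the hub at (91,160). The pin head is at (45,33) and the notch at (32,57).

```bash
cat >> h.py <<'E'
def ray(T,uv,cam="wrist"):
    k=manip.get_calibration(cam); x=(uv[0]-k["cx"])/k["fx"]; y=(uv[1]-k["cy"])/k["fy"]
    if cam=="wrist":
        t=np.hypot(x,y); d=np.array([x/t*np.sin(t),y/t*np.sin(t),np.cos(t)])
    else: d=np.array([x,y,1.])
    return T[:3,3]*1000,T[:3,:3]@d
def hit(T,uv,n,p0,cam="wrist"):
    o,d=ray(T,uv,cam); return o+d*(np.dot(n,np.array(p0)-o)/np.dot(n,d))
E
python3 - <<'E'
from h import *
T=np.load("T1.npy"); im=cv2.imread("pics/w1.png"); hsv=cv2.cvtColor(im,cv2.COLOR_BGR2HSV)
def cen(lo,hi,box):
    m=cv2.inRange(hsv,lo,hi); z=np.zeros_like(m); x0,y0,x1,y1=box; z[y0:y1,x0:x1]=m[y0:y1,x0:x1]
    ys,xs=np.nonzero(z); return np.array([xs.mean(),ys.mean()]),len(xs),z
g,n,_=cen((45,80,20),(85,255,255),(35,130,70,160)); print("mark",g,n)
yel,n,zy=cen((22,120,80),(35,255,255),(10,5,90,60)); print("yellow",yel,n,cv2.boundingRect(zy))
r1=cen((0,120,60),(8,255,255),(48,150,90,175))[2]|cen((172,120,60),(180,255,255),(48,150,90,175))[2]
ys,xs=np.nonzero(r1); i=xs.argmin(); tip=np.array([xs[i],ys[xs<=xs[i]+1].mean()]); print("tip",tip,len(xs))
for yaw in(-22,-23.2,-24.5):
  a=np.radians(yaw); sx=np.array([np.cos(a),np.sin(a),0]); sy=np.array([-sx[1],sx[0],0]); O=np.array([542.5,-94.6,89])
  for dx in(22,25):
    out=[]
    for uv in(g,tip,(91.5,160)):
        h=hit(T,uv,sx,O+sx*dx)-O; out.append(np.round([h@sy,h[2]],1).tolist())
    m,t=np.array(out[0]),np.array(out[1]); 
    print(yaw,dx,out,"mark ang",round(np.arctan2(m[0],m[1]),3),"vs tip-hub",round(np.arctan2(*(m-out[2]))-np.arctan2(*(t-out[2])),3))
print("pin head top", hit(T,(37,33),np.array([0,0,1.]),[0,0,117.5]))
cv2.imwrite("pics/crop1.png",cv2.resize(im[0:240,0:180],None,fx=3,fy=2.5,interpolation=2)) 
rel([582,-3.4,0],-23.2)
E
```

```text
mark [ 50.15       147.76666667] 120
yellow [48.3291714  33.71963678] 881 (28, 19, 45, 30)
tip [ 50.         169.22222222] 135
-22 22 [[12.2, 39.7], [-1.7, 42.2], [-2.0, -9.0]] mark ang 0.298 vs tip-hub 0.278
-22 25 [[12.2, 43.1], [-1.4, 45.6], [-1.8, -4.7]] mark ang 0.276 vs tip-hub 0.277
-23.2 22 [[12.7, 40.0], [-1.2, 42.2], [-1.5, -9.0]] mark ang 0.307 vs tip-hub 0.276
-23.2 25 [[12.7, 43.4], [-0.9, 45.5], [-1.2, -4.8]] mark ang 0.285 vs tip-hub 0.275
-24.5 22 [[13.2, 40.4], [-0.7, 42.2], [-1.0, -9.1]] mark ang 0.316 vs tip-hub 0.274
-24.5 25 [[13.3, 43.8], [-0.3, 45.5], [-0.7, -4.8]] mark ang 0.295 vs tip-hub 0.273
pin head top [579.87324058  -5.00138371 117.5       ]
t 2.8 tcp [ 702.4 -227.8  360. ] yang -23.1 F [-0.3 -0.   0.2] g 0.701 j [-0.41  0.34  1.36  0.    1.44 -0.01]
offset [ 159.3 -198.8  359.9] twist [np.float64(0.003)]
```

play_rows([
  {"offset":[20,-25,-25],"twist":0,"grip":0.6},
  {"offset":[44,-55,-32],"twist":0,"grip":0.6},
  {"offset":[68,-86,-32],"twist":0,"grip":0.6},
  {"offset":[93,-117,-32],"twist":0,"grip":0.6},
  {"offset":[118,-148,-32],"twist":0,"grip":0.6},
])

```text
time: 3.22
tool_pos: [0.6113, -0.0599, 0.3922]
tool_rot: [0.0, 0.834, 0.551, 0.0]
contact_force: [0.3, -0.1, 0.1]
gripper_width: 0.596
```

play_rows([
  {"offset":[20,-25,0],"twist":0,"grip":0.6},
  {"offset":[41,-51,0],"twist":0,"grip":0.6},
  {"offset":[41,-51,20],"twist":0,"grip":0.6},
  {"offset":[41,-51,40],"twist":0,"grip":0.6},
  {"offset":[41,-51,50],"twist":0,"grip":0.6},
])

```text
time: 3.63
tool_pos: [0.5805, -0.0027, 0.3398]
tool_rot: [-0.001, 0.834, 0.552, -0.001]
contact_force: [-0.6, -0.4, -0.9]
gripper_width: 0.599
```

```bash
python3 - <<'E'
from h import *
rel([581,-4,259],-23.2)
T=np.array(manip.get_calibration("wrist")["T"]); im=manip.grab_frame("wrist"); cv2.imwrite("pics/w2.png",im)
np.save("T2.npy",T)
for q in("pin_grip","notch","gauge_hub","gauge_grip"): w("wrist",q,T=T,n=2)
E
```

```text
t 3.63 tcp [580.5  -2.7 339.8] yang -22.9 F [-0.6 -0.4 -0.9] g 0.599 j [-0.13 -0.    1.78  0.    1.37  0.27]
offset [-1.   1.1 80.8] twist [np.float64(0.004)]
wrist pin_grip tip_of [580.1  -0.8 102.1] 0.9
wrist notch tip_of [522.2  20.9  76. ] 0.77
wrist gauge_hub tip_of [525.7 223.   20.5] 0.59
```

View pics/w2.png

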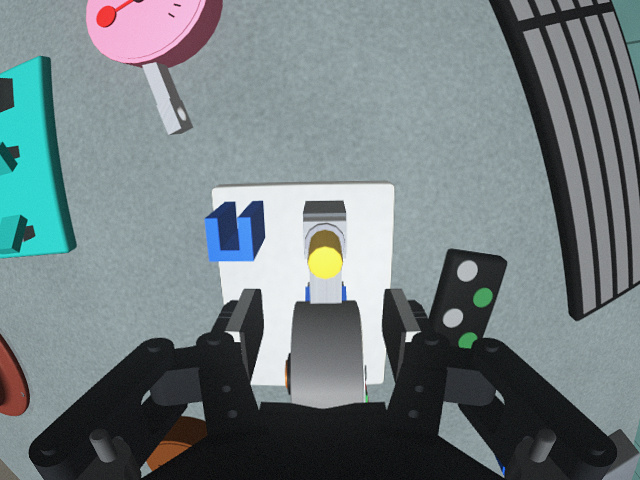

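Pin's yellow top at (325,263); notch slot's open +y ends are at ~(222,204) and (238,203). The slab's far edge runs from (214,187) to (393,183).

```bash
python3 - <<'E'
from h import *
T=np.load("T2.npy"); im=cv2.imread("pics/w2.png"); hsv=cv2.cvtColor(im,cv2.COLOR_BGR2HSV)
m=cv2.inRange(hsv,(26,150,200),(35,255,255)); m[:230]=0;m[300:]=0
c,r=cv2.minEnclosingCircle(np.argwhere(m)[:,::-1].astype(np.float32)); print(c,r)
Z=np.array([0,0,1.])
p=hit(T,c,Z,[0,0,117.5]); print("pin",p)
a,b=hit(T,(214,187),Z,[0,0,20]),hit(T,(393,183),Z,[0,0,20]); d=b-a; print(a,b,np.linalg.norm(d),np.degrees(np.arctan2(d[1],d[0])))
yaw=np.radians(-23.2); sx=np.array([np.cos(yaw),np.sin(yaw),0]); sy=np.array([-sx[1],sx[0],0])
for uv in((208,204),(222,204),(238,203),(250,203),(206,261),(251,261)):
    h=hit(T,uv,Z,[0,0,75])-p; print(uv,round(h@sx,1),round(h@sy,1))
cv2.imwrite("pics/w2c.png",cv2.resize(im[180:300,190:410],None,fx=3.6,fy=3.6,interpolation=2))
E
```

```text
(324.5887451171875, 261.7320861816406) 16.6372127532959
pin [580.18679926  -3.2347641  117.5       ]
[508.30696903  55.63107225  20.        ] [641.67345908   1.90459199  20.        ] 143.7816238200973 -21.94196308118635
(208, 204) -77.4 23.6
(222, 204) -67.6 23.5
(238, 203) -56.6 24.1
(250, 203) -48.6 24.0
(206, 261) -82.5 -16.9
(251, 261) -50.0 -16.4
```

View pics/w2c.png

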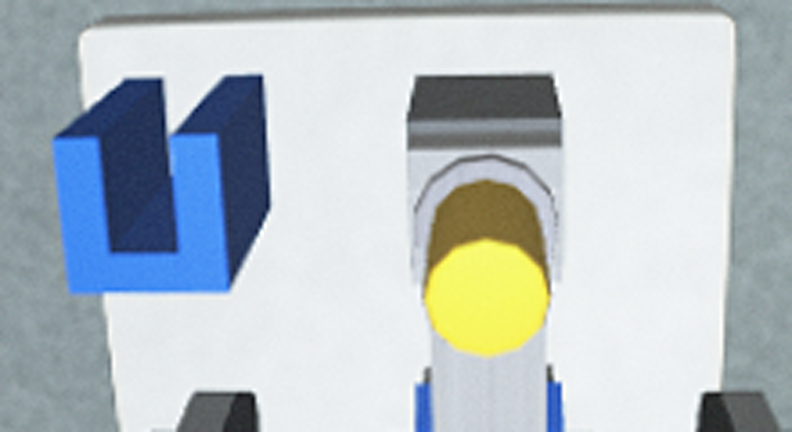

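```bash
python3 - <<'E'
from h import *
T=np.load("T2.npy"); Z=np.array([0,0,1.]); 
for y in(-23.2,-22.2):
  yaw=np.radians(y); sx=np.array([np.cos(yaw),np.sin(yaw),0]); sy=np.array([-sx[1],sx[0],0])
  p=np.array([580.2,-3.2,0])
  for n,uv in dict(inLm=(101,137),inLb=(109,252),inRm=(172,133),inRb=(178,252),oLm=(54,139),oRm=(219,133),oLb=(71,293),oRb=(230,290)).items():
    h=hit(T,np.array(uv)/3.6+[190,180],Z,[0,0,75])-p; print(y,n,round(h@sx,1),round(h@sy,1))
rel([580.2,-3.2,258],-22.8)
E
```

```text
-23.2 inLm -71.0 13.9
-23.2 inLb -71.2 -8.7
-23.2 inRm -57.3 14.6
-23.2 inRb -57.6 -8.5
-23.2 oLm -80.3 13.6
-23.2 oRm -48.4 14.6
-23.2 oLb -79.8 -17.2
-23.2 oRb -48.0 -16.1
-22.2 inLm -70.8 15.1
-22.2 inLb -71.4 -7.4
-22.2 inRm -57.0 15.6
-22.2 inRb -57.7 -7.5
-22.2 oLm -80.1 15.0
-22.2 oRm -48.2 15.4
-22.2 oLb -80.0 -15.8
-22.2 oRb -48.2 -15.2
t 3.88 tcp [582.   -3.8 342.9] yang -23.0 F [-0.4 -0.3  1.3] g 0.601 j [-0.13 -0.    1.77  0.    1.37  0.27]
offset [-0.2 -2.1 84.9] twist [np.float64(-0.004)]
```

play_rows([
  {"offset":[0,-1,30],"twist":0,"grip":0.5},
  {"offset":[0,-1,60],"twist":0,"grip":0.5},
  {"offset":[0,-1,78],"twist":0,"grip":0.5},
  {"offset":[0,-1,84],"twist":0,"grip":0.5},
  {"offset":[0,-1,84],"twist":0,"grip":0.4},
])

```text
time: 4.3
tool_pos: [0.5805, -0.0032, 0.2567]
tool_rot: [-0.001, 0.834, 0.552, -0.001]
contact_force: [0.6, 0.7, -0.1]
gripper_width: 0.403
```

play_rows([
  {"offset":[0,0,0],"twist":0,"grip":0.3},
  {"offset":[0,0,0],"twist":0,"grip":0.2},
  {"offset":[0,0,0],"twist":0,"grip":0.1},
  {"offset":[0,0,0],"twist":0,"grip":0.0},
  {"offset":[0,0,0],"twist":0,"grip":0.0},
])

```text
time: 4.72
tool_pos: [0.5816, -0.0031, 0.2601]
tool_rot: [0.001, 0.834, 0.552, 0.002]
contact_force: [-0.0, -0.8, 6.0]
gripper_width: 0.218
```

play_rows([
  {"offset":[0,0,-8],"twist":0,"grip":0},
  {"offset":[0,0,-20],"twist":0,"grip":0},
  {"offset":[0,0,-34],"twist":0,"grip":0},
  {"offset":[0,0,-48],"twist":0,"grip":0},
  {"offset":[0,0,-58],"twist":0,"grip":0},
])

```text
time: 5.13
tool_pos: [0.5808, -0.0029, 0.3184]
tool_rot: [0.0, 0.834, 0.552, 0.0]
contact_force: [0.0, -0.1, -0.3]
gripper_width: 0.216
```

```bash
python3 - <<'E'
from h import *
rel([580,-3,259],-22.6)
T=np.array(manip.get_calibration("wrist")["T"]); im=manip.grab_frame("wrist"); cv2.imwrite("pics/w3.png",im[120:480,120:520])
for c in ("wrist",): 
  for q in("pin_grip","notch","pin"): w(c,q,T=T,n=2)
E
```

```text
t 5.13 tcp [580.8  -2.9 318.4] yang -23.0 F [ 0.  -0.1 -0.3] g 0.216 j [-0.13  0.02  1.8  -0.    1.33  0.27]
offset [-0.4 -0.7 59.4] twist [np.float64(-0.006)]
wrist pin_grip tip_of [ 5.813e+02 -4.000e-01  1.615e+02] 0.79
wrist notch tip_of [519.7  21.5  74.6] 0.76
wrist notch tip_of [ 667.4 -129.6   -1.7] 0.48
wrist pin tip_of [574.2  -7.7  90.6] 0.71
```

View pics/w3.png

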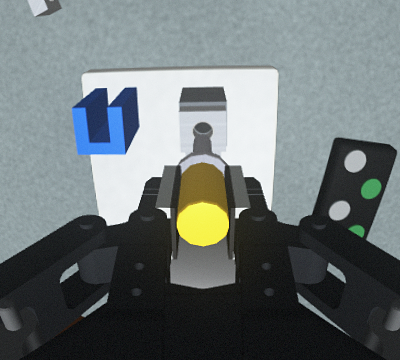

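The pin is out: shank and foot hang below the jaws at ~(203,132), and the lug hole is clear. Next I'll traverse to the notch.

play_rows([
  {"offset":[1,-12,0],"twist":0,"grip":0},
  {"offset":[1,-30,0],"twist":0,"grip":0},
  {"offset":[2,-48,0],"twist":0,"grip":0},
  {"offset":[2,-60,0],"twist":0,"grip":0},
  {"offset":[2,-65,0],"twist":0,"grip":0},
])

```text
time: 5.75
tool_pos: [0.5199, 0.0249, 0.3141]
tool_rot: [-0.001, 0.834, 0.552, -0.001]
contact_force: [0.7, 1.1, -1.4]
gripper_width: 0.213
```

play_rows([
  {"offset":[0,0,0],"twist":0,"grip":0},
  {"offset":[0,0,0],"twist":0,"grip":0},
])

```text
time: 5.92
tool_pos: [0.5215, 0.0242, 0.3153]
tool_rot: [-0.0, 0.834, 0.552, -0.0]
contact_force: [0.2, -0.2, -0.5]
gripper_width: 0.212
```

```bash
python3 - <<'E'
from h import *
rel([520.4,23.6,318.4],-22.6)
T=np.array(manip.get_calibration("wrist")["T"]); im=manip.grab_frame("wrist"); cv2.imwrite("pics/w4.png",cv2.resize(im[150:350,200:440],None,fx=3,fy=3))
E
```

```text
t 5.92 tcp [521.5  24.2 315.3] yang -23.0 F [ 0.2 -0.2 -0.5] g 0.212 j [-0.1  -0.12  1.94 -0.    1.33  0.3 ]
offset [-1.  -0.8 -3.1] twist [np.float64(-0.006)]
```

View pics/w4.png

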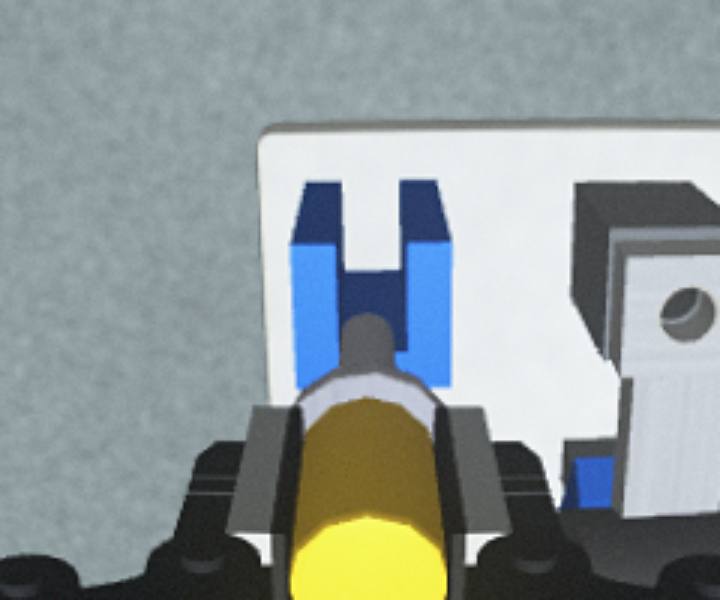

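Foot at (367,328) in the crop and the slot centred at ~(373,300), so I'll shift about +1 mm in tool y and then lower.

play_rows([
  {"offset":[0,1,0],"twist":0,"grip":0},
  {"offset":[0,1,8],"twist":0,"grip":0},
  {"offset":[0,1,14],"twist":0,"grip":0},
  {"offset":[0,1,20],"twist":0,"grip":0},
  {"offset":[0,1,25],"twist":0,"grip":0},
])

```text
time: 6.38
tool_pos: [0.5223, 0.0238, 0.2893]
tool_rot: [-0.001, 0.834, 0.552, -0.001]
contact_force: [-0.6, 0.7, -1.1]
gripper_width: 0.213
```

```bash
python3 -c "
from h import *
rel([521,24,258],-22.6)"
```

```text
t 6.38 tcp [522.3  23.8 289.3] yang -23.0 F [-0.6  0.7 -1.1] g 0.213 j [-0.1  -0.09  1.95 -0.    1.28  0.3 ]
offset [-0.3 -1.2 31.3] twist [np.float64(-0.007)]
```

No contact force, and the foot is below the rim, so it's in the slot.

play_rows([
  {"offset":[0,0,10],"twist":0,"grip":0},
  {"offset":[0,0,18],"twist":0,"grip":0},
  {"offset":[0,0,24],"twist":0,"grip":0},
  {"offset":[0,0,28],"twist":0,"grip":0},
  {"offset":[0,0,30],"twist":0,"grip":0},
])

```text
time: 6.8
tool_pos: [0.5222, 0.0239, 0.2596]
tool_rot: [-0.0, 0.834, 0.552, -0.001]
contact_force: [-0.1, 0.6, -0.7]
gripper_width: 0.213
```

play_rows([
  {"offset":[0,0,1],"twist":0,"grip":0},
  {"offset":[0,0,2],"twist":0,"grip":0},
  {"offset":[0,0,2],"twist":0,"grip":0},
])

```text
time: 7.05
tool_pos: [0.5226, 0.0239, 0.2589]
tool_rot: [0.0, 0.834, 0.552, 0.0]
contact_force: [0.1, 0.8, -0.8]
gripper_width: 0.215
```

play_rows([
  {"offset":[0,0,1],"twist":0,"grip":0},
  {"offset":[0,0,1],"twist":0,"grip":0},
  {"offset":[0,0,2],"twist":0,"grip":0},
  {"offset":[0,0,2],"twist":0,"grip":0},
])

```text
time: 7.38
tool_pos: [0.5224, 0.0239, 0.2567]
tool_rot: [-0.0, 0.834, 0.552, 0.0]
contact_force: [-0.1, -0.1, -0.6]
gripper_width: 0.216
```

```bash
python3 - <<'E'
from h import *
rel([521,24,258],-22.6)
T=np.array(manip.get_calibration("wrist")["T"]); im=manip.grab_frame("wrist"); cv2.imwrite("pics/w5.png",cv2.resize(im[150:330,200:440],None,fx=3,fy=3))
E
```

```text
t 7.38 tcp [522.4  23.9 256.7] yang -23.0 F [-0.1 -0.1 -0.6] g 0.216 j [-0.1  -0.05  1.97  0.    1.22  0.3 ]
offset [-0.5 -1.4 -1.3] twist [np.float64(-0.007)]
```

View pics/w5.png

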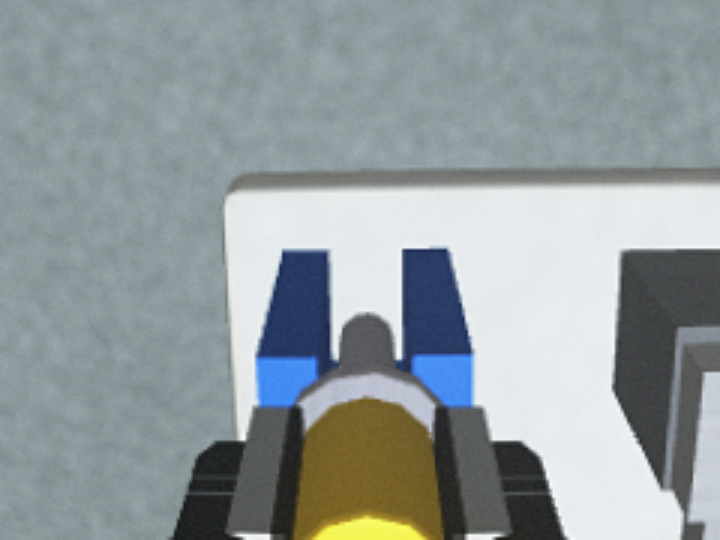

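The shank sits centred in the slot at ~(367,340), with the collar just over the cheeks. I'll ease it down to contact.

play_rows([
  {"offset":[0,0,1],"twist":0,"grip":0},
  {"offset":[0,0,1],"twist":0,"grip":0},
  {"offset":[0,0,2],"twist":0,"grip":0},
  {"offset":[0,0,2],"twist":0,"grip":0},
])

```text
time: 7.77
tool_pos: [0.5228, 0.0239, 0.2562]
tool_rot: [0.0, 0.834, 0.552, -0.0]
contact_force: [-4.6, 0.6, 9.4]
gripper_width: 0.216
```

play_rows([
  {"offset":[0,0,0.5],"twist":0,"grip":0},
  {"offset":[0,0,1],"twist":0,"grip":0},
  {"offset":[0,0,1],"twist":0,"grip":0},
])

```text
time: 8.02
tool_pos: [0.5229, 0.0239, 0.2561]
tool_rot: [-0.0, 0.834, 0.552, -0.0]
contact_force: [-7.3, -0.3, 13.3]
gripper_width: 0.216
```

play_rows([
  {"offset":[0,0,-1.5],"twist":0,"grip":0},
  {"offset":[0,0,-1.5],"twist":0,"grip":0.25},
  {"offset":[0,0,-1.5],"twist":0,"grip":0.35},
  {"offset":[0,0,-1.5],"twist":0,"grip":0.45},
  {"offset":[0,0,-1.5],"twist":0,"grip":0.5},
])

```text
time: 8.43
tool_pos: [0.5223, 0.0239, 0.2548]
tool_rot: [-0.0, 0.834, 0.552, -0.0]
contact_force: [0.6, 0.4, 0.1]
gripper_width: 0.499
```

play_rows([
  {"offset":[0,0,-8],"twist":0,"grip":0.5},
  {"offset":[0,0,-25],"twist":0,"grip":0.5},
  {"offset":[0,0,-55],"twist":0,"grip":0.5},
  {"offset":[0,0,-95],"twist":0,"grip":0.5},
  {"offset":[0,0,-130],"twist":0,"grip":0.5},
])

```text
time: 8.85
tool_pos: [0.5222, 0.0239, 0.3871]
tool_rot: [-0.0, 0.834, 0.552, -0.0]
contact_force: [1.6, 0.0, 0.1]
gripper_width: 0.5
```

```bash
python3 - <<'E'
from h import *
yaw=np.radians(-22.7); sx=np.array([np.cos(yaw),np.sin(yaw),0]); sy=np.array([-sx[1],sx[0],0])
O=np.array([580.2,-3.2,0])-100*sy; print("origin",O)
T=np.array(manip.get_calibration("wrist")["T"]); im=manip.grab_frame("wrist"); cv2.imwrite("pics/w6.png",im)
for q in("pin_grip","pin","gauge_grip","gauge_hub","notch"): w("wrist",q,T=T,n=2)
manip.grab_frame("top");manip.grab_frame("side")
for q in("pin_grip","gauge_grip","gauge_hub"): w("side",q,n=3);w("top",q,n=3)
t=O+sx*200-sy*75; rel([t[0],t[1],380],-22.7)
E
```

```text
origin [541.60939577 -95.45380895   0.        ]
wrist pin_grip tip_of [523.7  23.5  99.8] 0.9
wrist pin tip_of [518.9  23.4  26.4] 0.86
wrist gauge_grip tip_of [542.4 -94.6 170.1] 0.9
wrist gauge_hub tip_of [523.5 220.6  23.1] 0.55
wrist notch tip_of [521.9  20.1  77.3] 0.78
side pin_grip tip_of [524.5  21.4  95.6] 0.67
top pin_grip tip_of [518.9  24.7  96.5] 0.43
side gauge_grip tip_of [ 240.4 -263.2   20. ] 0.8
side gauge_grip tip_of [613.7 221.5  21.9] 0.74
side gauge_grip tip_of [539.4 -97.  173.5] 0.72
top gauge_grip tip_of [609.2 222.8  24.6] 0.9
top gauge_grip tip_of [ 235.3 -262.4   21.8] 0.84
top gauge_grip tip_of [544.6 -89.8 177.1] 0.81
side gauge_hub tip_of [523.5 222.1  24.7] 0.97
side gauge_hub tip_of [544.6 -92.8  87.2] 0.95
side gauge_hub tip_of [ 316.9 -218.5   20.4] 0.55
top gauge_hub tip_of [ 310.4 -218.9   23.7] 0.81
top gauge_hub tip_of [539.8 -95.2  85.9] 0.66
top gauge_hub tip_of [519.4 224.   17.4] 0.62
t 9.55 tcp [522.4  23.9 384.6] yang -23.0 F [ 0.6 -0.6  0.4] g 0.499 j [-0.1  -0.18  1.87  0.    1.45  0.3 ]
offset [-176.4  264.6    4.4] twist [np.float64(-0.005)]
```

View pics/w6.png

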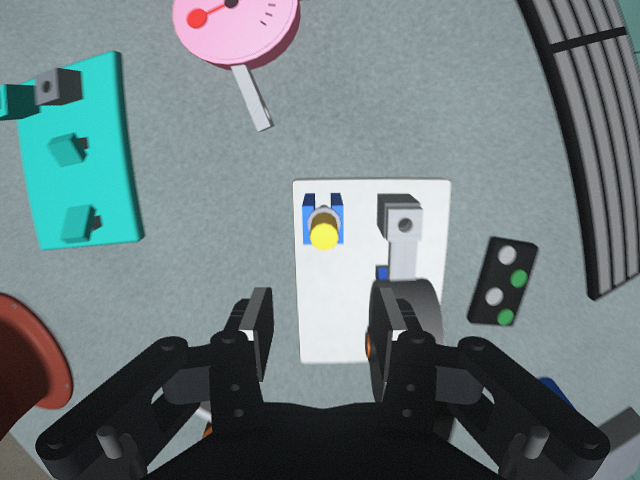

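Pin is parked upright in the notch: head at (323,236), collar on top, fingers clear, and the lug hole is empty. I'll take one more look at the dial to refine the mark angle.

play_rows([
  {"offset":[-18,35,-10],"twist":0,"grip":0.7},
  {"offset":[-36,70,-10],"twist":0,"grip":0.7},
  {"offset":[-53,105,-10],"twist":0,"grip":0.7},
  {"offset":[-71,140,-10],"twist":0,"grip":0.7},
  {"offset":[-88,175,-10],"twist":0,"grip":0.7},
])

```text
time: 9.97
tool_pos: [0.6502, -0.127, 0.395]
tool_rot: [-0.0, 0.834, 0.552, -0.0]
contact_force: [-0.0, 0.5, -0.5]
gripper_width: 0.699
```

play_rows([
  {"offset":[-18,35,0],"twist":0,"grip":0.7},
  {"offset":[-36,70,10],"twist":0,"grip":0.7},
  {"offset":[-53,105,30],"twist":0,"grip":0.7},
  {"offset":[-53,105,30],"twist":0,"grip":0.7},
  {"offset":[-53,105,30],"twist":0,"grip":0.7},
])

```text
time: 10.38
tool_pos: [0.7256, -0.217, 0.3601]
tool_rot: [-0.003, 0.834, 0.551, -0.002]
contact_force: [-0.0, 0.6, -0.3]
gripper_width: 0.7
```

```bash
python3 - <<'E'
from h import *
T=np.array(manip.get_calibration("wrist")["T"]); im=manip.grab_frame("wrist"); cv2.imwrite("pics/w7.png",im);np.save("T7.npy",T)
for q in("mark_spot","pointer_tip","gauge_hub","gauge_grip"): w("wrist",q,T=T,n=2)
hsv=cv2.cvtColor(im,cv2.COLOR_BGR2HSV)
g=cv2.inRange(hsv,(45,100,20),(85,255,255)); n,l,st,c=cv2.connectedComponentsWithStats(g)
for i in range(1,n):
    if st[i,4]>40: print("green",c[i],st[i])
rel([542,-95,350],-22.7)
x0,y0=0,130; cv2.imwrite("pics/w7c.png",cv2.resize(im[y0:y0+200,x0:x0+200],None,fx=3,fy=3,interpolation=2))
E
```

```text
wrist mark_spot tip_of [568.7 -93.2 132.2] 0.49
wrist pointer_tip tip_of [ 569.4 -101.1  135.3] 0.97
wrist pointer_tip tip_of [ 272.  -243.2   49.5] 0.65
wrist gauge_hub tip_of [539.7 -91.8  86.1] 0.74
wrist gauge_hub tip_of [ 312.  -214.    23.1] 0.65
green [242.70921986 136.04018913] [232 125  23  23 423]
green [ 38.28971963 176.85046729] [ 33 171  11  12 107]
green [236.70873786 191.59951456] [226 180  23  24 412]
green [150.56439394 333.16666667] [135 325  27  19 264]
t 10.63 tcp [ 725.  -214.1  367.6] yang -22.9 F [-0.2 -0.1  0. ] g 0.702 j [-0.39  0.37  1.3   0.    1.46  0.01]
offset [  38.4 -215.    17. ] twist [np.float64(-0.004)]
```

View pics/w7c.png

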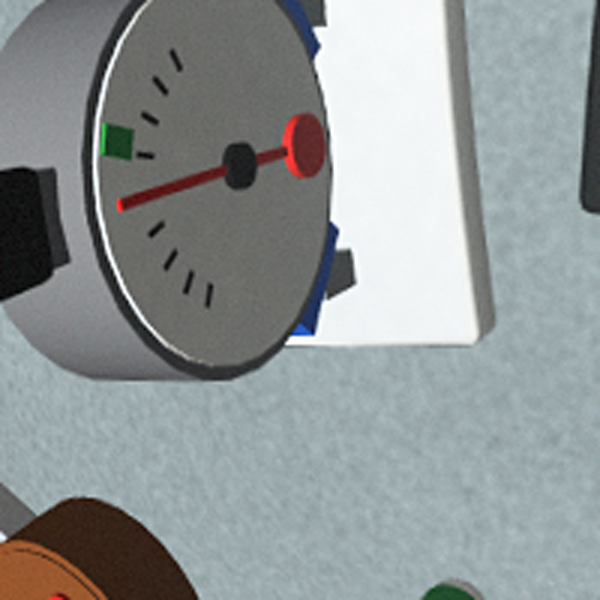

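Zoomed dial: green mark at (116,140), pointer tip (122,206), pivot cap (240,165) in the 3x crop. I'll fit the mark angle using the plumb pointer as the reference.

```bash
python3 - <<'E'
from h import *
yaw=np.radians(-22.7); sx=np.array([np.cos(yaw),np.sin(yaw),0]); sy=np.array([-sx[1],sx[0],0]); O=np.array([541.6,-95.4,89])
for f,g,tip in(("T1.npy",(50.15,147.8),(50.5,169.3)),("T7.npy",(38.3,176.9),(40.7,198.7))):
  T=np.load(f)
  for xm,xt in((23,25),(24,26),(25,27),(24,28)):
    t=hit(T,tip,sx,O+sx*xt)-O; m=hit(T,g,sx,O+sx*xm)-O
    t=np.array([t@sy,t[2]]); m=np.array([m@sy,m[2]]); c=t-[0,46]; d=m-c
    print(f,xm,xt,"tip",t.round(1),"mark",m.round(1),"rel",d.round(1),"r",np.hypot(*d).round(1),"ang",np.arctan2(*d).round(3),"asin",np.arcsin(d[0]/45).round(3))
E
```

```text
T1.npy 23 25 tip [-0.2 44.5] mark [13.6 40.5] rel [13.8 42. ] r 44.2 ang 0.317 asin 0.311
T1.npy 24 26 tip [-0.1 45.6] mark [13.6 41.6] rel [13.7 42. ] r 44.2 ang 0.315 asin 0.309
T1.npy 25 27 tip [-0.  46.7] mark [13.6 42.7] rel [13.6 42. ] r 44.2 ang 0.313 asin 0.307
T1.npy 24 28 tip [ 0.  47.8] mark [13.6 41.6] rel [13.5 39.8] r 42.0 ang 0.328 asin 0.305
T7.npy 23 25 tip [-1.1 43.9] mark [13.5 41.3] rel [14.6 43.4] r 45.8 ang 0.326 asin 0.332
T7.npy 24 26 tip [-1.  44.9] mark [13.6 42.3] rel [14.6 43.4] r 45.7 ang 0.324 asin 0.33
T7.npy 25 27 tip [-0.8 46. ] mark [13.7 43.3] rel [14.5 43.4] r 45.7 ang 0.323 asin 0.328
T7.npy 24 28 tip [-0.6 47. ] mark [13.6 42.3] rel [14.2 41.3] r 43.7 ang 0.332 asin 0.321
```

Mark angle is about 0.315 rad. Next I'll grip the handle, jaws along the drum axis so it can pivot between the pads.

play_rows([
  {"offset":[5,-25,-30],"twist":0,"grip":0.7},
  {"offset":[12,-65,-32],"twist":0,"grip":0.7},
  {"offset":[19,-105,-32],"twist":0,"grip":0.7},
  {"offset":[26,-145,-32],"twist":0,"grip":0.65},
  {"offset":[33,-184,-32],"twist":0,"grip":0.65},
])

```text
time: 11.05
tool_pos: [0.5665, -0.1112, 0.399]
tool_rot: [0.001, 0.833, 0.553, 0.001]
contact_force: [0.8, 0.4, 0.1]
gripper_width: 0.652
```

play_rows([
  {"offset":[5,-30,0],"twist":0,"grip":0.65},
  {"offset":[5,-30,0],"twist":0,"grip":0.65},
  {"offset":[5,-30,0],"twist":0,"grip":0.65},
])

```text
time: 11.3
tool_pos: [0.5414, -0.095, 0.3988]
tool_rot: [0.001, 0.833, 0.553, 0.001]
contact_force: [-0.4, -0.5, 0.3]
gripper_width: 0.652
```

```bash
python3 - <<'E'
from h import *
rel([541.8,-95,329],-22.7)
T=np.array(manip.get_calibration("wrist")["T"]); im=manip.grab_frame("wrist"); cv2.imwrite("pics/w8.png",im)
for q in("gauge_grip","gauge_hub","pin_grip"): w("wrist",q,T=T,n=2)
E
```

```text
t 11.3 tcp [541.4 -95.  398.8] yang -22.9 F [-0.4 -0.5  0.3] g 0.652 j [-0.31 -0.12  1.8  -0.    1.47  0.09]
offset [ 0.2  0.1 69.8] twist [np.float64(-0.003)]
wrist gauge_grip tip_of [543.6 -94.8 174. ] 0.87
wrist gauge_grip tip_of [ 570.9 -101.6  134.1] 0.74
wrist pin_grip tip_of [525.6  24.3 100.2] 0.71
```

View pics/w8.png

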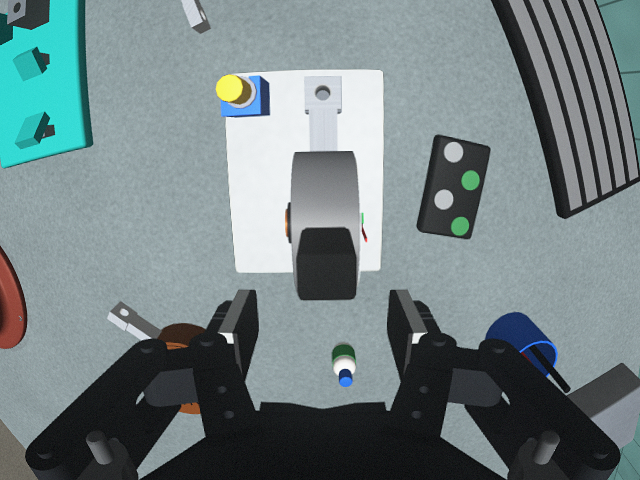

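Handle top is centred at ~(327,270), about 1.5 mm towards +tool y, and the jaws straddle it. The green mark (363,215) and red tip (366,238) stick out past the drum, which will help later checks. Pin still parked at (235,90). Descending to grip.

play_rows([
  {"offset":[0,1.5,25],"twist":0,"grip":0.65},
  {"offset":[0,1.5,48],"twist":0,"grip":0.65},
  {"offset":[0,1.5,63],"twist":0,"grip":0.65},
  {"offset":[0,1.5,69],"twist":0,"grip":0.6},
  {"offset":[0,1.5,69],"twist":0,"grip":0.5},
])

```text
time: 11.92
tool_pos: [0.5445, -0.0976, 0.3261]
tool_rot: [-0.001, 0.834, 0.552, -0.001]
contact_force: [-0.3, -0.5, -0.0]
gripper_width: 0.502
```

play_rows([
  {"offset":[0,0,0],"twist":0,"grip":0.4},
  {"offset":[0,0,0],"twist":0,"grip":0.35},
  {"offset":[0,0,0],"twist":0,"grip":0.3},
  {"offset":[0,0,0],"twist":0,"grip":0.2},
  {"offset":[0,0,0],"twist":0,"grip":0},
])

```text
time: 12.33
tool_pos: [0.5447, -0.0975, 0.3296]
tool_rot: [0.001, 0.834, 0.552, 0.001]
contact_force: [-0.5, -1.2, 2.1]
gripper_width: 0.344
```

```bash
python3 - <<'E'
from h import *
rel([541.8,-95,329],-22.7)
yaw=np.radians(-22.9)
for a in np.linspace(0,.34,9): print(round(a,3), round(-85*np.sin(a),1), round(85*(1-np.cos(a)),1))
E
```

```text
t 12.33 tcp [544.7 -97.5 329.6] yang -23.0 F [-0.5 -1.2  2.1] g 0.344 j [-0.31 -0.06  1.85 -0.    1.35  0.09]
offset [ 1.1 -3.7  0.6] twist [np.float64(-0.005)]
0.0 -0.0 0.0
0.042 -3.6 0.1
0.085 -7.2 0.3
0.128 -10.8 0.7
0.17 -14.4 1.2
0.213 -17.9 1.9
0.255 -21.4 2.7
0.298 -24.9 3.7
0.34 -28.3 4.9
```

play_rows([
  {"offset":[-2.5,0,0.5],"twist":0,"grip":0},
  {"offset":[-5.5,0,0.7],"twist":0,"grip":0},
  {"offset":[-8.5,0,0.9],"twist":0,"grip":0},
  {"offset":[-11.5,0,1.3],"twist":0,"grip":0},
  {"offset":[-14,0,1.7],"twist":0,"grip":0},
])

```text
time: 12.75
tool_pos: [0.5403, -0.1086, 0.3314]
tool_rot: [-0.001, 0.834, 0.552, 0.005]
contact_force: [-2.0, 10.0, 20.0]
gripper_width: 0.344
```

```bash
python3 - <<'E'
from h import *
rel([541.8,-95,329],-22.7)
T=np.array(manip.get_calibration("wrist")["T"]); im=manip.grab_frame("wrist"); cv2.imwrite("pics/w9.png",im)
for q in("mark_spot","pointer_tip","gauge_hub","gauge_grip"): w("wrist",q,T=T,n=2)
E
```

```text
t 12.75 tcp [ 540.3 -108.6  331.4] yang -23.0 F [-2. 10. 20.] g 0.344 j [-0.34 -0.07  1.86  0.01  1.35  0.06]
offset [13.1 -3.9  2.5] twist [np.float64(-0.005)]
wrist mark_spot tip_of [566.9 -96.7 135.2] 0.47
wrist pointer_tip tip_of [ 569.8 -105.6  139.1] 0.61
wrist pointer_tip tip_of [ 568.6 -101.8  138.8] 0.15
wrist gauge_hub tip_of [ 312.  -218.1   22.9] 0.82
wrist gauge_grip tip_of [ 538.9 -106.8  177.1] 0.79
```

View pics/w9.png

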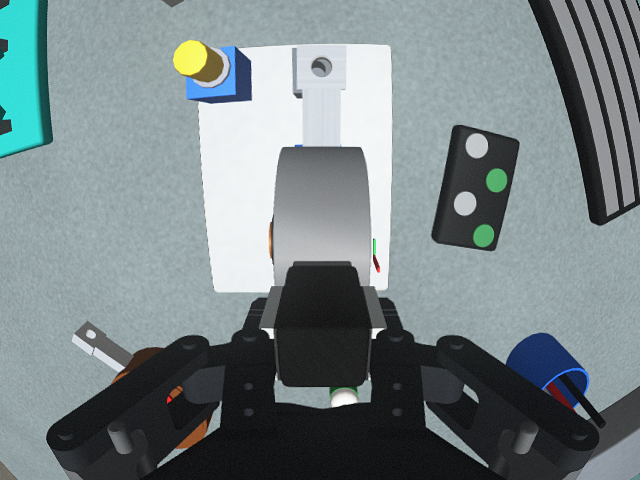

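The gauge is resisting: 20 N up, and the TCP hasn't dropped along the arc. The drum may be rolling up the flank. I'll work out the actual lean and hub position from the lug hole (321,67) and the grip position.

```bash
cat >> h.py <<'E'
HE=np.array([[-.001,-.956,-.294,73.4],[1,-.001,.001,.4],[-.001,-.294,.956,30.7],[0,0,0,1]])
def Tof(pos,q):
    r=R.from_quat(np.roll(q,-1)).as_matrix(); M=np.eye(4); M[:3,:3]=r; M[:3,3]=np.array(pos)*1000; H=M@HE; H[:3,3]/=1000; return H
yaw=np.radians(-22.8); sx=np.array([np.cos(yaw),np.sin(yaw),0]); sy=np.array([-sx[1],sx[0],0]); O=np.array([541.6,-95.4,89])
def yz(T,uv,X=0):
    "line in stand yz plane at stand x=X: hit point rel. seat"
    h=hit(T,uv,sx,O+sx*X)-O; o=T[:3,3]*1000-O; return np.array([h@sy,h[2]]),np.array([o@sy,o[2]])
from scipy.optimize import least_squares
def lean(T,uv,grip,bias=0,gp=(-1,85)):
    "grip: measured stand (y,z) rel seat of grip point; returns theta, hub(y,z)"
    def hole(th,P=(100,-12)): # gauge->stand rot: lug up, handle to -y
        c,s=np.cos(th),np.sin(th); return np.array([c*P[0]-s*P[1], s*P[0]+c*P[1]])
    o=np.array([(T[:3,3]*1000-O)@sy,(T[:3,3]*1000-O)[2]]); _,d=ray(T,uv); ang=np.arctan2(d@sy,-d[2])
    def f(th):
        hub=np.array(grip)-hole(th[0],gp); p=hub+hole(th[0]); v=p-o; return [np.arctan2(v[0],-v[1])-ang-bias]
    s=least_squares(f,[0.1]); return s.x[0],np.array(grip)-hole(s.x[0],gp),f([0.])[0]
E
python3 - <<'E'
from h import *
s=manip.state()
T8=Tof([.5414,-.095,.3988],[.001,.833,.553,.001]); print("chk",yz(T8,(322.5,92.5)))
# theoretical
b=lean(T8,(322.5,92.5),(-1,85))[2]; print("bias",b)
T9=np.array(manip.get_calibration("wrist")["T"]); im=manip.grab_frame("wrist")
p=s["tool_pos"]*1000; p0=np.array([544.7,-97.5,329.6]); g=np.array([-1,85])+[(p-p0)@sy,(p-p0)[2]]; print("grip",g, "F",s["contact_force"],s["ft_torque"])
for gp in((-1,85),):print(lean(T9,(321,66.5),g,b))
E
```

```text
chk (array([ 69.77708881, 323.81453203]), array([ 73.70804867, 279.1423483 ]))
bias 0.0022922583645818284
grip [-12.92339072  86.85361018] F [-2.65582515 10.68548668 16.89937648] [ 2.36627967  0.73895018 -0.10622105]
(np.float64(0.09581857454121344), array([-3.79585608,  2.33918472]), np.float64(-0.0463080204763574))
```

So the lean is 0.096, but the drum rolled up the −y flank by (−3.8, +2.3) mm. The pads do pivot under load. I'll ratchet: unload, slide the drum back down with the pads holding its angle, then roll again.

play_rows([
  {"offset":[1,0,-3.5],"twist":0,"grip":0},
  {"offset":[2.5,0,-3.3],"twist":0,"grip":0},
  {"offset":[4,0,-2.5],"twist":0,"grip":0},
  {"offset":[6,0,-1.2],"twist":0,"grip":0},
  {"offset":[6,0,-1.2],"twist":0,"grip":0},
])

```text
time: 13.47
tool_pos: [0.5421, -0.1043, 0.3293]
tool_rot: [0.001, 0.834, 0.552, 0.002]
contact_force: [2.0, 3.2, 4.5]
gripper_width: 0.35
```

```bash
cat >> h.py <<'E'
BIAS=.0023
def check(name=None):
    s=manip.state(); T=np.array(manip.get_calibration("wrist")["T"]); im=manip.grab_frame("wrist")
    if name: cv2.imwrite(name,im)
    # lug hole: dark blob inside bright lug, searched near column 321
    gray=cv2.medianBlur(cv2.cvtColor(im,cv2.COLOR_BGR2GRAY),3)
    roi=gray[5:130,300:345]; b=cv2.inRange(roi,0,125); n,l,st,c=cv2.connectedComponentsWithStats(b)
    cand=[(st[i].tolist(),c[i]+[300,5]) for i in range(1,n) if 60<st[i,4]<700 and 10<st[i,2]<32 and 8<st[i,3]<32 and st[i,0]>0 and st[i,1]>0]
    p=s["tool_pos"]*1000; p0=np.array([544.7,-97.5,329.6]); g=np.array([-1,85])+[(p-p0)@sy,(p-p0)[2]]
    print("t",round(s["time"],2),"tcp",p.round(1),"grip",g.round(1),"F xyz->stand",np.round([s["contact_force"]@sx,s["contact_force"]@sy,s["contact_force"][2]],1),"gw",round(s["gripper_width"],3))
    for st,c in cand: th,h,_=lean(T,c,g,BIAS); print("hole",c.round(1),st,"lean",th.round(3),"hub",h.round(1))
E
python3 - <<'E'
from h import *
check("pics/c1.png")
i=cv2.imread("pics/w9.png"); g=cv2.cvtColor(i,6); print(g[60:76:3,300:345:4])
E
```

```text
t 13.47 tcp [ 542.1 -104.3  329.3] grip [-8.3 84.7] F xyz->stand [0.6 3.7 4.5] gw 0.35
hole [318.9  65.3] [12, 53, 18, 16, 117] lean 0.086 hub [0.1 0.1]
[[221 221 218 206 104 152 154  91 220 221 220 223]
 [219 220 220 120  70  68 147 154 212 221 219 222]
 [220 219 219  72  70  75  76 152 204 224 222 220]
 [219 219 221 149 160 162  74 151 211 220 218 216]
 [223 222 223 199 160 160 115 151 223 221 221 222]
 [221 222 223 221 173 166 151 220 220 220 221 219]]
```

The ratchet works: lean 0.086 with the hub back at (0.1, 0.1). Second stroke.

play_rows([
  {"offset":[-3,0,1.0],"twist":0,"grip":0},
  {"offset":[-6,0,1.5],"twist":0,"grip":0},
  {"offset":[-10,0,2],"twist":0,"grip":0},
  {"offset":[-13,0,2.4],"twist":0,"grip":0},
  {"offset":[-16,0,2.8],"twist":0,"grip":0},
])

```text
time: 13.93
tool_pos: [0.5366, -0.1185, 0.3304]
tool_rot: [0.0, 0.834, 0.552, 0.004]
contact_force: [-0.7, 11.2, 21.3]
gripper_width: 0.344
```

```bash
sed -i 's/inRange(roi,0,125)/inRange(roi,0,188)/' h.py; python3 -c "
from h import *
check('pics/c2.png')"
```

```text
t 13.93 tcp [ 536.6 -118.5  330.4] grip [-23.5  85.8] F xyz->stand [-4.9 10.  21.3] gw 0.344
hole [321.4  45.2] [11, 29, 22, 23, 395] lean 0.211 hub [-4.6  2.9]
```

play_rows([
  {"offset":[1,0,-3.8],"twist":0,"grip":0},
  {"offset":[2.5,0,-3.5],"twist":0,"grip":0},
  {"offset":[4,0,-2.5],"twist":0,"grip":0},
  {"offset":[6,0,-1.1],"twist":0,"grip":0},
  {"offset":[6,0,-1.1],"twist":0,"grip":0},
])

```text
time: 14.4
tool_pos: [0.5381, -0.1137, 0.3272]
tool_rot: [0.001, 0.834, 0.552, 0.001]
contact_force: [1.1, 3.6, 5.0]
gripper_width: 0.344
```

```bash
python3 -c "
from h import *
check('pics/c3.png')"
```

```text
t 14.4 tcp [ 538.1 -113.7  327.2] grip [-18.5  82.6] F xyz->stand [-0.4  3.7  5. ] gw 0.344
hole [321.7  44.7] [11, 29, 23, 22, 398] lean 0.2 hub [-0.6 -0.5]
```

play_rows([
  {"offset":[-3,0,1.2],"twist":0,"grip":0},
  {"offset":[-6,0,1.8],"twist":0,"grip":0},
  {"offset":[-10,0,2.6],"twist":0,"grip":0},
  {"offset":[-13,0,3.2],"twist":0,"grip":0},
  {"offset":[-16,0,3.8],"twist":0,"grip":0},
])

```text
time: 14.87
tool_pos: [0.5325, -0.1281, 0.3267]
tool_rot: [0.001, 0.834, 0.552, 0.003]
contact_force: [-1.3, 7.5, 18.2]
gripper_width: 0.341
```

```bash
python3 -c "
from h import *
check('pics/c4.png')"
```

```text
t 14.87 tcp [ 532.5 -128.1  326.7] grip [-33.9  82.1] F xyz->stand [-4.1  6.4 18.2] gw 0.341
hole [321.7  20.3] [10, 4, 25, 24, 478] lean 0.345 hub [-4.2  2.4]
```

play_rows([
  {"offset":[1,0,-2.6],"twist":0,"grip":0},
  {"offset":[2.5,0,-2.4],"twist":0,"grip":0},
  {"offset":[4,0,-1.4],"twist":0,"grip":0},
  {"offset":[5.5,0,-0.2],"twist":0,"grip":0},
  {"offset":[5.5,0,-0.2],"twist":0,"grip":0},
])

```text
time: 15.33
tool_pos: [0.5338, -0.1234, 0.3231]
tool_rot: [0.001, 0.834, 0.552, 0.001]
contact_force: [2.0, 2.8, 4.3]
gripper_width: 0.344
```

```bash
python3 - <<'E'
from h import *
check('pics/c5.png')
T=np.array(manip.get_calibration("wrist")["T"]); np.save("T5.npy",T)
i=cv2.imread("pics/c5.png"); cv2.imwrite("pics/c5v.png",cv2.resize(i[:330,160:480],None,fx=1.8,fy=1.8,interpolation=2))
E
```

```text
t 15.33 tcp [ 533.8 -123.4  323.1] grip [-29.1  78.5] F xyz->stand [0.7 3.3 4.3] gw 0.344
hole [322.  19.] [10, 2, 25, 25, 491] lean 0.342 hub [ 0.4 -1.2]
```

I've used all the picture views, so from here I'll check numerically: segment the green mark and red tip peeking past the drum and compare their positions on the dial plane.

```bash
cat >> h.py <<'E'
def peek(f,T,box=(340,150,420,290)):
    i=cv2.imread(f) if isinstance(f,str) else f; hsv=cv2.cvtColor(i,cv2.COLOR_BGR2HSV); x0,y0,x1,y1=box
    for n,ms,X in(("green",[((45,90,30),(85,255,255))],24),("red",[((0,110,60),(8,255,255)),((172,110,60),(180,255,255))],26)):
        m=sum(cv2.inRange(hsv,*a) for a in ms)[y0:y1,x0:x1]; k,l,st,c=cv2.connectedComponentsWithStats(m)
        for j in range(1,k):
            if st[j,4]>6:
                b=st[j]; X0,Y0=b[0]+x0,b[1]+y0; print(n,"box",X0,Y0,b[2],b[3],"area",b[4],"cen",(c[j]+[x0,y0]).round(1),"yz cen",yz(T,c[j]+[x0,y0],X)[0].round(1))
E
python3 - <<'E'
from h import *
peek("pics/w8.png",Tof([.5414,-.095,.3988],[.001,.833,.553,.001])); print()
T=np.load("T5.npy"); peek("pics/c5.png",T); print()
im=manip.grab_frame("wrist"); peek(im,np.array(manip.get_calibration("wrist")["T"]))
for q in("mark_spot","pointer_tip"): w("wrist",q,n=2)
check()
E
```

```text
green box 362 213 2 11 area 17 cen [362.4 218.5] yz cen [20.6 72.4]
red box 362 228 5 14 area 24 cen [364.  234.6] yz cen [ 9.1 66.4]

green box 377 221 3 17 area 43 cen [377.9 228.8] yz cen [ 6.7 71.3]
red box 381 226 4 11 area 27 cen [382.3 231.6] yz cen [ 5.1 69.5]

green box 377 221 3 17 area 42 cen [377.9 229. ] yz cen [ 6.7 71.3]
red box 381 226 4 10 area 28 cen [382.2 231.5] yz cen [ 5.2 69.5]
wrist mark_spot tip_of [ 567.8 -106.6  135.9] 0.47
wrist pointer_tip tip_of [ 573.1 -104.   136. ] 0.42
t 15.53 tcp [ 533.8 -123.5  323.1] grip [-29.2  78.5] F xyz->stand [1.6 3.9 5.6] gw 0.344
hole [322.  19.] [10, 2, 25, 25, 491] lean 0.343 hub [ 0.4 -1.2]
```

```bash
python3 - <<'E'
from h import *
def y_at(T,uv,z):
    o,d=ray(T,uv); o=o-O; k=(z-o[2])/d[2]; return (o+d*k)@sy, (o+d*k)@sx
T8=Tof([.5414,-.095,.3988],[.001,.833,.553,.001]); T5=np.load("T5.npy")
for n,T,uv,z in(("w8 mark",T8,(362.4,218.5),43),("w8 mark edge-",T8,(362.4,213),43),("w8 mark edge+",T8,(362.4,224),43),("w8 tip",T8,(366,241.5),46),
  ("c5 mark",T5,(378,229.3),45),("c5 edge",T5,(378,221),45),("c5 edge",T5,(378,238),45),("c5 tip",T5,(384,237),46),("c5 tip-1",T5,(384,236),46)): print(n,np.round(y_at(T,uv,z),1))
i=cv2.imread("pics/c5.png"); 
for y in range(219,241): print(y,[ "%d,%d,%d"%tuple(p) for p in i[y,375:387]])
E
```

```text
w8 mark [13.1 27.4]
w8 mark edge- [16.8 27.3]
w8 mark edge+ [ 9.3 27.5]
w8 tip [-1.9 29.9]
c5 mark [-1.1 28.2]
c5 edge [ 2.8 28.1]
c5 edge [-5.1 28.4]
c5 tip [-4.4 30.9]
c5 tip-1 [-3.9 30.9]
219 ['215,213,206', '225,231,210', '102,113,100', '94,94,132', '238,236,235', '250,248,244', '246,244,241', '246,245,242', '246,245,242', '246,245,242', '245,244,242', '245,245,241']
220 ['233,230,223', '229,234,213', '105,123,92', '30,48,40', '214,210,209', '250,247,244', '247,246,243', '246,244,241', '246,245,241', '244,243,240', '246,245,241', '245,244,241']
221 ['255,255,254', '235,237,223', '106,124,98', '38,67,27', '103,109,142', '230,225,232', '249,248,244', '246,244,241', '244,243,239', '245,244,240', '244,243,240', '245,244,240']
222 ['255,255,254', '235,234,223', '110,129,99', '46,78,31', '36,59,44', '214,207,206', '254,250,248', '247,245,242', '247,246,242', '245,244,241', '244,243,240', '246,244,241']
223 ['255,255,253', '233,233,222', '135,196,115', '123,227,88', '110,203,91', '129,160,156', '223,217,231', '250,248,244', '247,245,242', '245,244,241', '244,243,240', '245,243,240']
224
[... 2345 characters left out ...]
22,213,90', '116,225,80', '194,231,173', '242,243,234', '245,242,241', '237,234,241', '232,230,242', '236,233,241', '248,246,241', '245,244,240']
238 ['254,251,250', '235,235,226', '216,232,199', '207,232,193', '231,238,219', '243,242,236', '245,244,239', '245,244,238', '246,244,238', '246,245,240', '245,243,239', '245,244,240']
239 ['251,250,248', '247,244,243', '247,243,243', '248,243,244', '246,243,242', '245,242,240', '244,242,239', '243,242,238', '245,243,240', '245,243,239', '245,243,240', '244,242,239']
240 ['251,249,247', '244,243,239', '244,242,240', '244,242,239', '244,242,239', '244,242,239', '244,242,239', '242,241,236', '244,243,239', '244,243,239', '244,242,239', '244,243,239']
```

In-situ rows: the mark's top face is centred at row 230.2 and the tip face at row 233.3, so about 0.03 rad more lean is needed. First I'll let the pointer settle and re-measure.

play_rows([
  {"offset":[0,0,0],"twist":0,"grip":0},
  {"offset":[0,0,0],"twist":0,"grip":0},
  {"offset":[0,0,0],"twist":0,"grip":0},
  {"offset":[0,0,0],"twist":0,"grip":0},
  {"offset":[0,0,0],"twist":0,"grip":0},
])

```text
time: 16.0
tool_pos: [0.5338, -0.1235, 0.3231]
tool_rot: [0.001, 0.834, 0.552, 0.001]
contact_force: [2.1, 2.6, 5.8]
gripper_width: 0.346
```

play_rows([
  {"offset":[0,0,0],"twist":0,"grip":0},
  {"offset":[0,0,0],"twist":0,"grip":0},
  {"offset":[0,0,0],"twist":0,"grip":0},
  {"offset":[0,0,0],"twist":0,"grip":0},
  {"offset":[0,0,0],"twist":0,"grip":0},
])

```text
time: 16.42
tool_pos: [0.5338, -0.1235, 0.3231]
tool_rot: [0.001, 0.834, 0.552, 0.001]
contact_force: [2.2, 3.6, 5.6]
gripper_width: 0.341
```

```bash
cat >> h.py <<'E'
def y_at(T,uv,z):
    o,d=ray(T,uv); o=o-O; k=(z-o[2])/d[2]; return (o+d*k)@sy
def insitu(i,T,box=(365,190,420,290)):
    "bright top face of the rider and bright end face of the pointer: rows and stand y"
    x0,y0,x1,y1=box; r=i[y0:y1,x0:x1].astype(int); b,g,rr=r[...,0],r[...,1],r[...,2]
    out={}
    for n,m in(("green",(g>170)&(g-rr>70)&(g-b>50)),("red",(rr>190)&(rr-g>60))):
        ys,xs=np.nonzero(m); 
        if len(ys): out[n]=(xs.mean()+x0,(ys.min()+ys.max())/2+y0); print(n,"rows",ys.min()+y0,ys.max()+y0,"col",round(out[n][0],1),len(ys))
    if len(out)==2:
        for zm in(45,47): 
            d=y_at(T,out["green"],zm)-y_at(T,out["red"],46); print(" zm",zm,"mark-tip y mm",round(d,2),"=> more lean",round(d/45,3))
E
python3 - <<'E'
from h import *
T=np.array(manip.get_calibration("wrist")["T"]); im=manip.grab_frame("wrist"); insitu(im,T)
insitu(cv2.imread("pics/c5.png"),np.load("T5.npy"))
print("w8"); insitu(cv2.imread("pics/w8.png"),Tof([.5414,-.095,.3988],[.001,.833,.553,.001]),(355,190,420,290))
check()
E
```

```text
green rows 223 237 col 377.9 40
red rows 228 233 col 383.0 18
 zm 45 mark-tip y mm -0.05 => more lean -0.001
 zm 47 mark-tip y mm 0.53 => more lean 0.012
green rows 223 237 col 377.9 40
red rows 231 236 col 383.1 17
 zm 45 mark-tip y mm 1.34 => more lean 0.03
 zm 47 mark-tip y mm 1.92 => more lean 0.043
w8
green rows 213 222 col 362.4 17
red rows 238 241 col 365.6 7
 zm 45 mark-tip y mm 14.75 => more lean 0.328
 zm 47 mark-tip y mm 15.26 => more lean 0.339
t 16.47 tcp [ 533.8 -123.5  323.1] grip [-29.2  78.5] F xyz->stand [0.9 3.7 4. ] gw 0.342
hole [322.  19.] [10, 2, 25, 25, 491] lean 0.343 hub [ 0.4 -1.2]
```

The pointer was still settling and is now on the mark, with a difference of about 0 to 0.5 mm. I'll wait once more, then confirm that and the pin.

play_rows([
  {"offset":[0,0,0],"twist":0,"grip":0},
  {"offset":[0,0,0],"twist":0,"grip":0},
  {"offset":[0,0,0],"twist":0,"grip":0},
  {"offset":[0,0,0],"twist":0,"grip":0},
  {"offset":[0,0,0],"twist":0,"grip":0},
])

```text
time: 16.93
tool_pos: [0.5338, -0.1235, 0.3231]
tool_rot: [0.001, 0.834, 0.552, 0.001]
contact_force: [2.8, 3.0, 6.1]
gripper_width: 0.347
```

play_rows([
  {"offset":[0,0,0],"twist":0,"grip":0},
  {"offset":[0,0,0],"twist":0,"grip":0},
  {"offset":[0,0,0],"twist":0,"grip":0},
  {"offset":[0,0,0],"twist":0,"grip":0},
  {"offset":[0,0,0],"twist":0,"grip":0},
])

```text
time: 17.35
tool_pos: [0.5338, -0.1235, 0.3231]
tool_rot: [0.001, 0.834, 0.552, 0.001]
contact_force: [2.8, 4.1, 6.3]
gripper_width: 0.348
```

```bash
python3 - <<'E'
from h import *
T=np.array(manip.get_calibration("wrist")["T"]); im=manip.grab_frame("wrist"); insitu(im,T)
w("wrist","pin_grip",T=T,n=2); manip.grab_frame("side"); w("side","pin_grip",n=2); w("side","gauge_hub",n=3)
check()
E
```

```text
green rows 223 237 col 377.9 40
red rows 228 233 col 383.0 18
 zm 45 mark-tip y mm -0.05 => more lean -0.001
 zm 47 mark-tip y mm 0.53 => more lean 0.012
wrist pin_grip tip_of [523.5  21.8  98.2] 0.68
side pin_grip tip_of [526.5  21.3  95.9] 0.7
side gauge_hub tip_of [523.  222.   23.3] 0.94
side gauge_hub tip_of [543.7 -92.9  88.5] 0.82
side gauge_hub tip_of [ 699.6 -348.8    1.8] 0.64
t 17.6 tcp [ 533.8 -123.5  323.1] grip [-29.1  78.5] F xyz->stand [0.5 3.9 5.6] gw 0.342
hole [322.  19.] [10, 2, 25, 25, 491] lean 0.343 hub [ 0.4 -1.2]
```

Everything is settled: pointer on the mark, drum down at z≈88.5 with about 5 N of push, handle gripped and pin parked. Handing in.

```bash
python3 -c "
from plant import manip
print(manip.job_done())"
```

```text
the job is handed in; nothing more can be done
None
```

I drew the lock pin, parked it upright in the blue notch and let it go. I then rocked the gauge by its handle until the pointer settled on the green mark, and handed in at about 17.6 s, still gripping it.

**How the rocking went:** on the first stroke the drum rolled about 4–5 mm up the -y flank instead of turning in place. I used three strokes, sliding it back down after each. It was never lifted out.

**Last checks:**
- **Pointer and mark:** 0 to 0.5 mm apart (up to about 0.01 rad), unchanged over the last second.
- **Drum and grip:** the side camera put the drum's middle at 88.5 mm, against 89 mm when fully seated. The gripper was holding the handle and pushing down with about 5.6 N.
- **Pin:** still in the notch, with the middle of its head at about 96–98 mm, against 97.5 mm expected.

**What disagreed:**
- **Lean:** two readings through the empty hole in the lug and the grip position gave 0.34 rad. My earlier views of the dial put the mark at 0.31–0.33 rad. I relied on comparing pointer and mark directly.
- **Hub height:** the lug-hole fit put the drum 1.2 mm below its seat, which is impossible, so that fit carries an error of about that size.
- **Views:** my 12 picture views ran out before the end, so the last checks are numerical only. I did not re-check the other things on the desk. I steered clear of them, and felt no unexpected contact.

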